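Put the dressed plaster spatula away in the slanted holder

ROBOT

A 7-joint arm with a two-finger parallel gripper is mounted at the origin on the work surface. World frame = base frame: x ahead of the robot, y to its left, z up, the work surface at z = 0. Lengths are in m, angles in rad, forces in N, time in s.
With the tool pointing down it reaches from about 0.4 to 0.85 m from the base axis. Payload 4.5 kg.
Tool frame: the origin (TCP) lies at the very end of the fingers, on their centre line; the grasp point (between the pads) lies 19 mm behind it; z points along the fingers, y is the line along which they close (so a half turn about z gives the same grasp; the last joint's range is limited). The gripper opens to 88 mm and grips with 3 to 60 N. Pads are 18 mm wide; open, the fingers measure 123 mm over their backs; the gripper's body (75 mm by 187 mm) begins 45 mm behind the grasp point.
Start: joints at [-1.169, 0.689, -0.195, 1.565, 0.157, 0.902, -0.215], TCP at [0.225, 0.583, 0.239] pointing down, gripper open.
Joint ranges: [-3.01, 3.01], [-0.46, 2.08], [-1.47, 1.51], [0.13, 2.56], [-1, 4.14], [0.04, 2.09], [-2.66, 2.66]. Speed limits (rad/s): [2.57, 2.57, 3.14, 3.14, 3.14, 3.14, 3.14].

INTERFACE

Orientations are given as a unit quaternion [x, y, z, w].
In Python, from plant import r gives the robot as it stands. The module is installed in compiled form; this text tells all that it offers.
- The arm moves only by the shell command python3 -m pendant 'ROWS' [FORCE]. ROWS is JSON, one flat list of numbers, 7 for each row, row after row: the opening, from 0 (shut) to 1 (fully open), then the shift along the tool's x, y, z scaled (see below), then the turn, a rotation vector about the tool's x, y, z scaled (see below). A call has 1 to 12 rows; each row is the pose to reach, as a shift and turn from the pose commanded when the call began, along the tool's axes at that moment; what a row does not reach only later rows make up. The controller multiplies each number of a shift by 0.15 m and each number of a turn by pi/2 rad. A row lasts 1/10 s, in which the tool goes at most 50 mm and 8.59 degrees, less where a joint would pass 70% of its speed; a pose out of reach is approached as far as the arm can. A call with a number of a shift or a turn outside -1 to 1 is refused whole. A call with a gripper value outside its range is refused whole. The fingers move at their own pace and stop on an object; FORCE is the grip in N (left out, the last holds). Time passes only in rows, so rows that repeat a pose let the fingers close. It gives the time, the measured TCP pose, the force, the opening and the grip force at its end, in the units of the state.
- r.get_state(): the state, without advancing time (a new reading comes with each control period).
- r.snapshot(name): name is "scene" or "top"; returns a dict with "img" (480x640x3 uint8, red, green, blue), "mtx" (3x3 intrinsics, pixels), "cam_to_world" (4x4, takes a point from camera to world coordinates). Camera axes: x right, y up, looking along -z (the intrinsics and any distortion apply to the point x, -y, -z); pixel columns grow to the right and rows downward; lengths in m; the calibration is good to about 2 mm. A picture is of the moment at which its call begins. There is no depth.
- r.finish_job(): hands the job in; it is judged then, once.
The state is a dict: "clock": time; "q": joint angles; "qd": joint speeds; "joint_torque": joint torques, N m; "tool_pos": TCP position; "eef_rot": TCP orientation; "contact_force": force on the tool from outside, world axes, zero at the start; "moment": the same for the moment, N m; "opening": opening from 0.0 (shut) to 1.0 (fully open); "finger_force": force on a finger pad.
Only numpy, scipy, OpenCV 4.12 (cv2) and the standard library are available. Lean on these libraries where they do the work, as an engineer would, in place of code of your own. Each camera call takes 0.05 s, during which the arm holds its last target. There are 200 camera calls.

TASK

The green-handled plaster spatula has just had its edge dressed in the blue slide-jaw fixture. Slide the jaw fully open by its black knob and leave it open, then lift the spatula out and slide its blade edgewise, long edge down, into the slanted slot of the empty holder: fully home on the slot floor, blade centred along the slot, and let go. Leave the other things on the bench where they are.

Things in the scene. Friction and masses are not known exactly. Their poses are not given: they have to be found in the camera images.
- jaw (a joint): Opening of the fixture's moving jaw, m: 0 closed (0 to 0.004 at the start), 0.040 fully open at its stop. Slides level along the fixture's +x (away from the robot at yaw 0) with about 3 N of friction and stays where left. Its lip, 5 mm thick and 44 mm long (y), covers the blade's upper edge and stops the spatula being lifted until the jaw is about 20 mm open.
- jaw_knob (a point): Centre of the top of the black upright knob on the moving jaw: a 16 mm round post, 46 mm tall, top 108 mm above the bench. It stands on the jaw's 36 mm wide (y) aluminium carriage, whose top is 62 mm above the bench; the jaw's lip, 62 to 82 mm on the knob's -x side, reaches 100 mm above the bench. Axes as the fixture's.
- fixture: Blue slide-jaw fixture, fixed; place and yaw vary. Origin on the bench below the blade's lower edge, which stands 55 mm up. Base plate 180 mm (x, -40 to +140) x 100 (y) x 12. The fixed jaw, 90 mm long (y), 22 tall, is on the blade's -x (robot) side and leans 18 degrees from upright towards -x; the blade leans on it and stays so when the moving jaw is drawn away.
- spatula: Plaster spatula, 125 g (varies). Steel blade 120 mm long (y) x 34 wide (z) x 3 thick (x), both long edges alike; neck; green handle from y = +72 to +157 mm, 22 wide (z) x 14 thick (x). Origin: blade centre; y runs to the handle. Starts on its long edge in the fixture, handle out to the fixture's +y, z leaning 18 degrees from up to the fixture's -x; handle axis 71 mm above the bench, free below.
- rack_free: White slotted head of the EMPTY holder. Origin: centre of the slot floor, 75 mm above the bench. z points out of the slot, 35 degrees from up towards the holder's -x (robot) side; y runs level along the slot, x across it. Slot 96 mm long, open at both ends, 6.5 wide, walls 20 deep, then a mouth flaring to 16, rim 29 above the floor. Blade goes in along -z; home, its centre is at z = 17 mm.
- holder_free: Grey foot of the empty holder, fixed to the bench; place and yaw vary and the two holders may change places. Origin on the bench under the slot floor's centre. Foot 110 (x) x 96 (y) x 12 mm with a pedestal 34 mm thick (x). The spatula's neck and handle stay outside at the slot's end; there is room for handle and fingers on the +y side.
- rack_used: White slotted head of the other, OCCUPIED holder, same shape, origin and axes as the empty one: a red-handled spatula of the same shape already stands in it, handle to its +y side; all of it is fixed.
- wax_tin: Bystander: round blue wax tin, 60 mm across, 20 mm tall, origin under its centre.
- cast: Bystander: bluish plaster dental cast, 50 x 56 x 34 mm, origin under its centre.
- articulator: Bystander: white articulator with two plaster casts, 100 x 90 mm, about 140 mm tall, origin under its centre.
- bowl: Bystander: green mixing bowl, 110 mm across, 60 mm tall, origin under its centre.
- jar: Bystander: amber jar, 64 mm across, 85 mm tall, origin under its centre.
- scalpel: Bystander: blue-handled scalpel lying on the bench, about 145 mm long (y), 10 mm wide, 6 mm thick; origin under the handle's middle.
Not all that is in view belongs to the job. Leave any purple or yellow look-alike of the holder_free alone.

How it is judged:
By the outcome, as a careful person would: the job done as asked, in the order asked, and still so for the second after the job is handed in, with the robot touching nothing.
It also fails if it takes over 61 s, if anything falls off the work surface, if the arm or the gripper's body presses on something with over 40 N, if the wrist force passes 120 N, or if a joint passes its speed limit or range.

## Working session

There is one attempt and no reset: what is moved stays moved. The work goes in short steps, Python scripts to look and compute and a shell command to move; the robot and the scene stay as the last step left them, time stands still between calls to the robot, and variables do not carry over. Pictures are saved under pics/ and viewed, at most 10 in all, crops included, and the job is handed in when it is done.

```bash
mkdir -p pics; python3 - <<'E'
from plant import r
import cv2,numpy as np
for n in ("scene","top"):
    s=r.snapshot(n); cv2.imwrite(f"pics/{n}0.png",s["img"][:,:,::-1]); np.savez(f"{n}0.npz",**s)
    print(n,s["mtx"].round(1).tolist(),s["cam_to_world"].round(4).tolist(),[k for k in s])
st=r.get_state(); print({k:np.round(v,4).tolist() for k,v in st.items()})
E
```

```text
scene [[508.9, 0.0, 327.2], [0.0, 508.9, 241.0], [0.0, 0.0, 1.0]] [[-0.8381, -0.3679, 0.4028, 0.981], [0.5455, -0.5706, 0.6139, 0.6554], [0.004, 0.7342, 0.6789, 0.8512], [0.0, 0.0, 0.0, 1.0]] ['img', 'mtx', 'cam_to_world']
top [[599.4, 0.0, 320.5], [0.0, 599.4, 245.5], [0.0, 0.0, 1.0]] [[0.0056, 0.9931, -0.1167, 0.37], [-1.0, 0.0054, -0.0014, -0.0288], [-0.0008, 0.1167, 0.9932, 1.4275], [0.0, 0.0, 0.0, 1.0]] ['img', 'mtx', 'cam_to_world']
{'clock': 0.1, 'q': [-1.1692, 0.6899, -0.1945, 1.5662, 0.1573, 0.9025, -0.2151], 'qd': [0.0006, -0.0008, 0.0004, -0.0041, 0.0013, -0.0003, -0.0007], 'joint_torque': [-0.0036, -52.8504, -1.2719, -15.384, -0.0527, 0.002, 0.0], 'tool_pos': [0.2246, 0.5827, 0.238], 'eef_rot': [0.1828, 0.9831, -0.0008, -0.0001], 'contact_force': [0.2922, -0.4796, -0.092], 'moment': [0.0405, -0.0322, -0.0277], 'finger_force': 0.0, 'opening': 1.0042}
```

View pics/scene0.png

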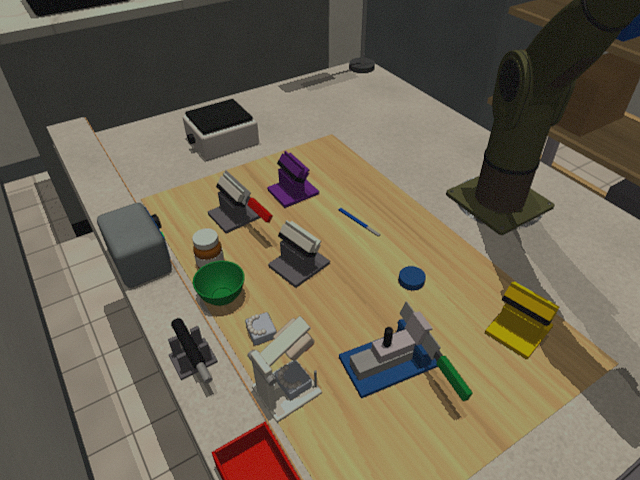

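View pics/top0.png

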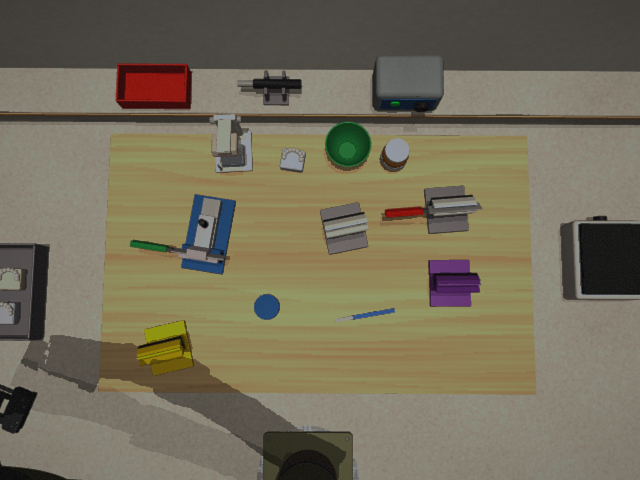

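Scene view: the fixture is at about (390,355), with its knob at (388,333) and the green handle at (455,378). Top view: knob at (203,223), green handle at (150,246).

Holder candidates:
- Grey and empty: scene (300,250), top (345,228).
- Grey with red handle, occupied: scene (235,200), top (450,208).
- Purple: top (455,283).
- Yellow: top (165,348).

I choose the empty grey one and will check it in close crops.

```bash
python3 - <<'E'
import cv2,numpy as np
a=cv2.imread("pics/scene0.png");b=cv2.imread("pics/top0.png")
def crop(i,x,y,w,h,k):
    o=cv2.resize(i[y:y+h,x:x+w],None,fx=k,fy=k,interpolation=cv2.INTER_CUBIC)
    for g in range(0,w,10): cv2.putText(o,str(x+g),(g*k,8),0,.3,(0,255,255)) if g%20==0 else 0; cv2.line(o,(g*k,10),(g*k,14),(0,255,255))
    for g in range(0,h,10): cv2.putText(o,str(y+g),(0,g*k+4),0,.3,(0,255,255)); 
    return o
f=crop(a,335,280,140,140,5)[:600]; 
cv2.imwrite("pics/f1.png",f[:, :])
A=crop(a,335,290,140,120,5);B=crop(b,125,185,120,95,6)
cv2.imwrite("pics/fs.png",A);cv2.imwrite("pics/ft.png",B)
C=crop(a,262,212,75,75,5);D=crop(b,312,195,65,65,6)
H=max(C.shape[0],D.shape[0]);C=cv2.copyMakeBorder(C,0,H-C.shape[0],0,0,0);D=cv2.copyMakeBorder(D,0,H-D.shape[0],0,0,0)
o=np.hstack([C,D]);print(A.shape,B.shape,o.shape);cv2.imwrite("pics/h.png",o)
E
```

```text
(600, 700, 3) (570, 720, 3) (390, 765, 3)
```

View pics/fs.png

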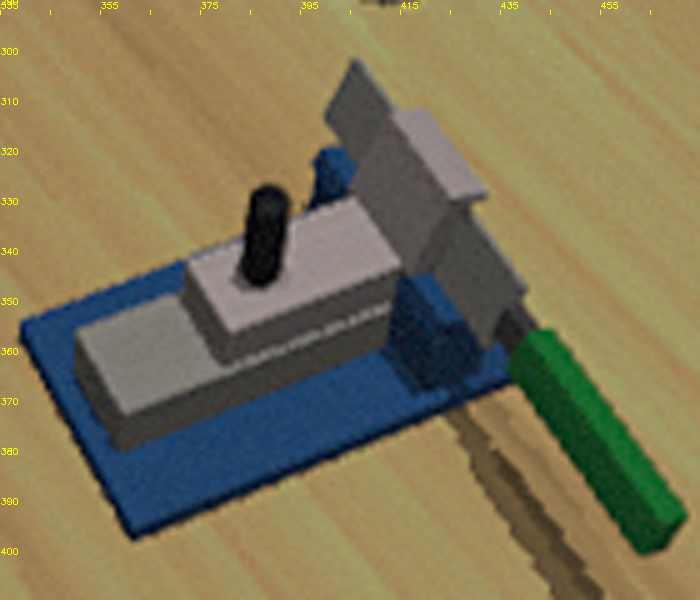

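View pics/ft.png

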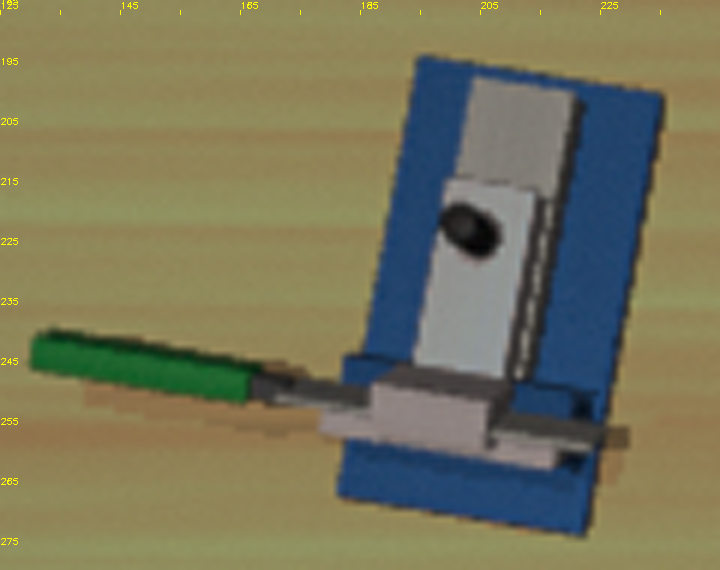

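View pics/h.png

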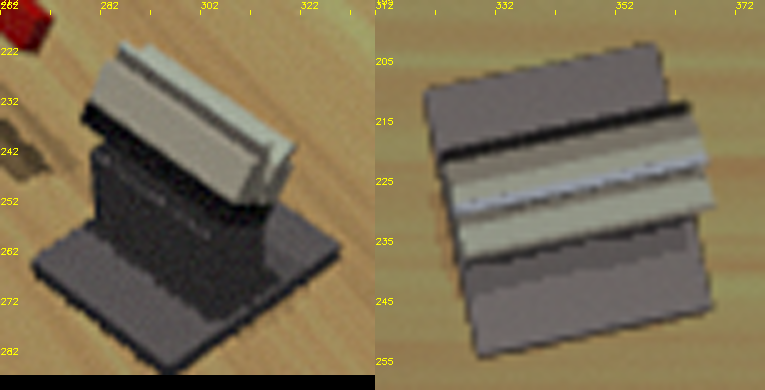

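The crops show that the chosen grey holder's slot is open and empty (mouth about (341,227) in top). The fixture is clear, with the lip over the blade. Next I fit the poses.

```bash
cat > h.py <<'E'
import numpy as np,cv2
from scipy.optimize import least_squares
from scipy.spatial.transform import Rotation as R
C={n:np.load(n+"0.npz") for n in("scene","top")}
def proj(n,P):
    T=np.linalg.inv(C[n]["cam_to_world"]);p=np.atleast_2d(P)@T[:3,:3].T+T[:3,3]
    p=p*[1,-1,-1];q=p@C[n]["mtx"].T;return q[:,:2]/q[:,2:]
def tri(ps,pt):
    f=lambda X:np.r_[proj("scene",X)[0]-ps,proj("top",X)[0]-pt]
    s=least_squares(f,[.5,0,.1]);return s.x,s.fun
def w(p,L):  # planar pose (x,y,yaw): local -> world
    c,s=np.cos(p[2]),np.sin(p[2]);L=np.atleast_2d(L);return np.c_[p[0]+c*L[:,0]-s*L[:,1],p[1]+s*L[:,0]+c*L[:,1],L[:,2]]
def fit(obs,x0=(.5,0,0)):
    f=lambda p:np.concatenate([(proj(n,w(p,l))[0]-q) for n,l,q in obs])
    s=least_squares(f,x0,loss="soft_l1");return s.x,s.fun
def rack(p,L): # rack frame -> world
    a=np.radians(35);L=np.atleast_2d(L);c,s=np.cos(a),np.sin(a)
    return w(p,np.c_[L[:,0]*c-L[:,2]*s,L[:,1],.075+L[:,0]*s+L[:,2]*c])
def spat(p,L): # spatula frame at start in fixture -> world
    a=np.radians(18);L=np.atleast_2d(L);c,s=np.cos(a),np.sin(a)
    return w(p,np.c_[L[:,0]*c-(L[:,2]+.017)*s,L[:,1],.055+L[:,0]*s+(L[:,2]+.017)*c])
def frame(yaw,a,sgn=1): # tool frame: z = down tilted by a; y = across (spatula x)
    c,s=np.cos(a),np.sin(a);Z=R.from_euler("z",yaw).as_matrix()
    z=Z@[s,0,-c];y=sgn*(Z@[c,0,s]);return R.from_matrix(np.c_[np.cross(y,z),y,z])
def go(tcp,rot):
    from plant import r
    st=r.get_state();R0=R.from_quat(st["eef_rot"])
    print("shift",(R0.inv().apply(np.array(tcp)-st["tool_pos"])/.15).round(3).tolist(),"turn",((R0.inv()*rot).as_rotvec()/(np.pi/2)).round(3).tolist())
E
python3 - <<'E'
from h import *
z=.012;m=1e-3
F=[("top",(.14,.05,z),(194.7,194.5)),("top",(.14,-.05,z),(235.5,200.5)),("top",(-.04,-.05,z),(222.5,274.2)),("top",(-.04,.05,z),(181.3,267)),
("scene",(.14,-.05,z),(339,355)),("scene",(.14,.05,z),(361.6,396.6)),("scene",(-.04,.05,z),(438,365.5))]
H=[("top",(.055,.048,z),(320.3,210)),("top",(.055,-.048,z),(359,202.2)),("top",(-.055,-.048,z),(368.3,246.3)),("top",(-.055,.048,z),(329.2,254.5)),
("scene",(.055,-.048,z),(268.6,265)),("scene",(.055,.048,z),(296,285)),("scene",(-.055,.048,z),(330,261))]
for nm,O in(("fix",F),("hold",H)):
    for sub in (O,O[:4],O[4:]):
        p,e=fit(sub);print(nm,p.round(4),e.round(1))
    if nm=="fix":pf,_=fit(O)
    else: ph,_=fit(O)
np.save("p.npy",[pf,ph])
k,e=tri((389,328.4),(201.2,221.3));print("knob",k.round(4),e.round(1))
c,s=np.cos(pf[2]),np.sin(pf[2]);d=k[:2]-pf[:2];print("knob local",c*d[0]+s*d[1],-s*d[0]+c*d[1])
a=cv2.imread("pics/scene0.png");b=cv2.imread("pics/top0.png")
def line(P,col):
    for n,i in(("scene",a),("top",b)):
        pass
    out=[]
    return P
def boxp(f,p,X,Y,Z): 
    return f(p,[(x,y,q) for x in X for y in Y for q in Z])
def crop(i,n,x,y,w_,h_,k,B):
    o=cv2.resize(i[y:y+h_,x:x+w_],None,fx=k,fy=k,interpolation=cv2.INTER_CUBIC)
    for b_,col in B:
        q=(proj(n,b_)-[x,y]+.5)*k;q=q.astype(int)
        for u in range(8):
            for v in range(u):
                if bin(u^v).count("1")==1: cv2.line(o,tuple(map(int,q[u])),tuple(map(int,q[v])),col,1)
    return o
S=[(boxp(spat,pf,(-.007,.007),(.072,.157),(-.011,.011)),(0,0,255)),(boxp(spat,pf,(-.0015,.0015),(-.06,.06),(-.017,.017)),(0,255,255)),(boxp(w,pf,(-.04,.14),(-.05,.05),(0,.012)),(255,255,0))]
Q=[(boxp(rack,ph,(-.00325,.00325),(-.048,.048),(0,.02)),(0,0,255)),(boxp(rack,ph,(-.008,.008),(-.048,.048),(.0289,.029)),(0,255,0)),(boxp(w,ph,(-.055,.055),(-.048,.048),(0,.012)),(255,255,0))]
o=[crop(a,"scene",335,290,140,110,3,S),crop(b,"top",125,185,115,95,3,S),crop(a,"scene",262,212,75,75,4,Q),crop(b,"top",312,195,65,65,4,Q)]
W=np.zeros((630,790,3),np.uint8)
for im,(x,y) in zip(o,((0,0),(425,0),(0,335),(400,335))):
    im=im[:600-y];W[y:y+im.shape[0],x:x+im.shape[1]]=im[:,:790-x]
cv2.imwrite("pics/chk.png",W[:600])
E
```

```text
fix [ 0.5139  0.2492 -0.142 ] [-1.2 -0.6 -0.9 -0.6 -0.4 -0.2 -0.8  0.8 -2.3 -1.  -1.2 -0.7  4.7 -4.8]
fix [ 0.5136  0.2477 -0.151 ] [-0.  -0.6  0.2 -0.2  0.1  0.1 -0.3  0.7]
fix [ 0.5141  0.2575 -0.1798] [-0.3 -0.3 -0.9  0.8  7.2 -0.7]
hold [ 0.5777 -0.0813  0.217 ] [-1.4  0.3 -1.  -0.1 -0.2  0.3 -0.6  0.5 -1.8 -2.  -1.  -0.4 -0.4 -1.2]
hold [ 0.5784 -0.0832  0.2055] [-0.4 -0.2  0.1 -0.2  0.4  0.3 -0.1  0.1]
hold [ 0.5778 -0.077   0.2256] [-0.9 -0.6  0.2  0.9  0.5 -0.3]
knob [0.5757 0.2402 0.1103] [-0.9 -0.1 -0.8  0.8]
knob local 0.06248610310366145 -0.00016497392170756152
```

View pics/chk.png

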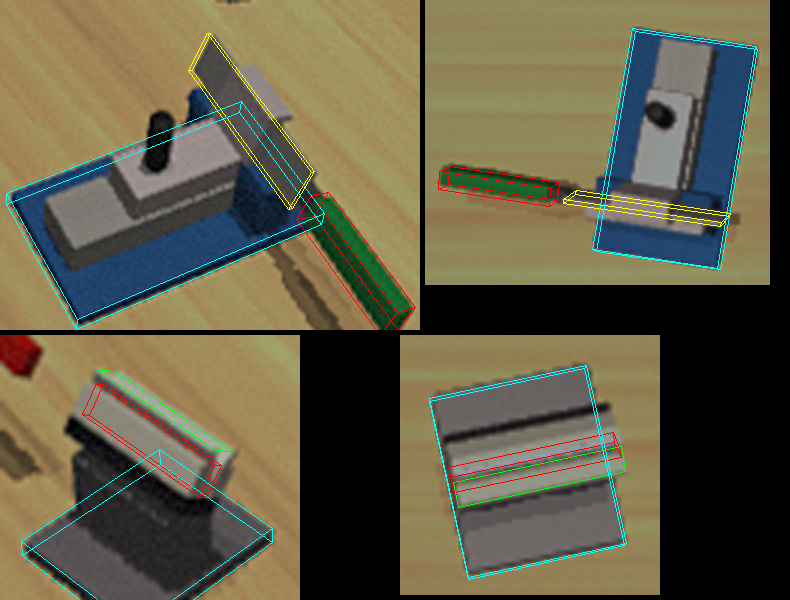

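```bash
python3 - <<'E'
from h import *
z=.012
F=[("top",(.14,.05,z),(194.7,194.5)),("top",(.14,-.05,z),(235.5,200.5)),("top",(-.04,-.05,z),(222.5,274.2)),("top",(-.04,.05,z),(181.3,267)),
("scene",(.14,-.05,z),(339,355)),("scene",(.14,.05,z),(361.6,396.6)),("top",(.063,0,.108),(201.2,221.3)),("scene",(.063,0,.108),(389,328.4))]
H=[("top",(.055,.048,z),(320.3,210)),("top",(.055,-.048,z),(359,202.2)),("top",(-.055,-.048,z),(368.3,246.3)),("top",(-.055,.048,z),(329.2,254.5)),
("scene",(.055,-.048,z),(268.6,265)),("scene",(.055,.048,z),(296,285)),("scene",(-.055,.048,z),(330,261))]
def f(v):
    o={"top":v[6:8],"scene":v[8:10]}
    return np.concatenate([proj(n,w(p,l))[0]+o[n]-q for p,O in((v[:3],F),(v[3:6],H)) for n,l,q in O]+[v[6:]*.7])
s=least_squares(f,[.51,.25,-.15,.58,-.08,.21,0,0,0,0]);print(s.x.round(4),s.fun.round(1))
pf,ph=s.x[:3],s.x[3:6];np.save("p.npy",[pf,ph])
k=w(pf,(.063,0,.2))[0];print(k);go(k,frame(pf[2],0))
E
```

```text
[ 0.5124  0.2495 -0.1474  0.5772 -0.081   0.212   0.7936 -0.5468  0.878
  0.9197] [-0.2 -0.6  0.  -0.4  0.2 -0.  -0.2  0.8 -0.8 -0.6  0.1 -0.4  0.2  0.9
  0.3  1.4 -0.6 -0.1 -0.1 -0.4  0.4  0.1 -0.   0.1 -0.6 -1.2 -0.   0.5
  0.7 -0.2  0.6 -0.4  0.6  0.6]
[0.57472527 0.24020399 0.2       ]
shift [-2.999, -1.291, 0.256] turn [-0.001, 0.001, 0.86]
```

```bash
python3 -m pendant '[0.57,-0.11,-0.05,0, 0,0,0.09, 0.57,-0.22,-0.1,0, 0,0,0.18, 0.57,-0.33,-0.14,0, 0,0,0.27, 0.57,-0.44,-0.19,0, 0,0,0.36, 0.57,-0.55,-0.24,0, 0,0,0.45, 0.57,-0.66,-0.28,0, 0,0,0.54, 0.57,-0.77,-0.33,0, 0,0,0.63, 0.57,-0.88,-0.38,0, 0,0,0.72, 0.57,-1,-0.43,0, 0,0,0.81, 0.57,-1,-0.43,0, 0,0,0.86]'
python3 -c "
from h import *
pf,ph=np.load('p.npy');go(w(pf,(.063,0,.2))[0],frame(pf[2],0))"
```

```text
clock: 1.1
tool_pos: [0.3442, 0.4661, 0.2385]
eef_rot: [0.76, 0.649, -0.0, 0.001]
contact_force: [0.2, -0.3, -0.2]
opening: 0.571
finger_force: 0.0
shift [-1.246, 1.753, 0.263] turn [0.001, 0.001, -0.006]
```

```bash
python3 -m pendant '[0.57,-0.2,0.28,0,0,0,0, 0.57,-0.4,0.56,0,0,0,0, 0.57,-0.6,0.84,0,0,0,0, 0.57,-0.7,1,0,0,0,0]' >/dev/null; python3 -m pendant '[0.57,-0.2,0.28,0.1,0,0,0, 0.57,-0.4,0.56,0.2,0,0,0, 0.57,-0.55,0.75,0.26,0,0,0, 0.57,-0.55,0.75,0.26,0,0,0, 0.57,-0.55,0.75,0.26,0,0,0]'
python3 -c "
from h import *
pf,ph=np.load('p.npy');go(w(pf,(.063,0,.074))[0],frame(pf[2],0))"
```

```text
clock: 2.0
tool_pos: [0.5737, 0.2435, 0.1989]
eef_rot: [0.758, 0.652, -0.001, -0.0]
contact_force: [-0.1, 0.4, 0.6]
opening: 0.57
finger_force: 0.0
shift [-0.02, 0.011, 0.833] turn [-0.001, 0.001, -0.002]
```

```bash
python3 -m pendant '[0.57,-0.02,0.01,0.25,0,0,0, 0.57,-0.02,0.01,0.5,0,0,0, 0.57,-0.02,0.01,0.7,0,0,0, 0.57,-0.02,0.01,0.83,0,0,0, 0.57,-0.02,0.01,0.83,0,0,0, 0,-0.02,0.01,0.83,0,0,0, 0,-0.02,0.01,0.83,0,0,0, 0,-0.02,0.01,0.83,0,0,0, 0,-0.02,0.01,0.83,0,0,0, 0,-0.02,0.01,0.83,0,0,0]' 15
```

```text
clock: 3.0
tool_pos: [0.5753, 0.242, 0.0761]
eef_rot: [0.757, 0.653, 0.001, 0.0]
contact_force: [0.4, -0.6, 3.3]
opening: 0.176
finger_force: 15.0
```

```bash
python3 -m pendant '[0,0,0.06,0,0,0,0, 0,0,0.12,0,0,0,0, 0,0,0.18,0,0,0,0, 0,0,0.24,0,0,0,0, 0,0,0.24,0,0,0,0]'; python3 -m pendant '[0,0,0.015,0,0,0,0, 0,0,0.03,0,0,0,0, 0,0,0.045,0,0,0,0, 0,0,0.045,0,0,0,0]'
```

```text
clock: 3.5
tool_pos: [0.6116, 0.2364, 0.0761]
eef_rot: [0.758, 0.653, 0.001, 0.0]
contact_force: [0.3, -0.3, 4.1]
opening: 0.173
finger_force: 15.0
clock: 3.9
tool_pos: [0.6138, 0.2361, 0.076]
eef_rot: [0.757, 0.653, -0.002, -0.002]
contact_force: [-6.8, -0.3, 11.8]
opening: 0.173
finger_force: 15.0
```

```bash
python3 -m pendant '[0,0,0.01,0,0,0,0, 0,0,0.03,0,0,0,0, 0,0,0.03,0,0,0,0, 0,0,0.03,0,0,0,0]' 25; python3 -c "
from plant import r;import cv2
cv2.imwrite('pics/j.png',cv2.resize(r.snapshot('top')['img'][180:290,115:255,::-1],None,fx=5,fy=5))"
```

```text
clock: 4.3
tool_pos: [0.6138, 0.2361, 0.0758]
eef_rot: [0.757, 0.654, -0.006, -0.005]
contact_force: [-15.6, 1.0, 18.9]
opening: 0.17
finger_force: 25.0
```

View pics/j.png

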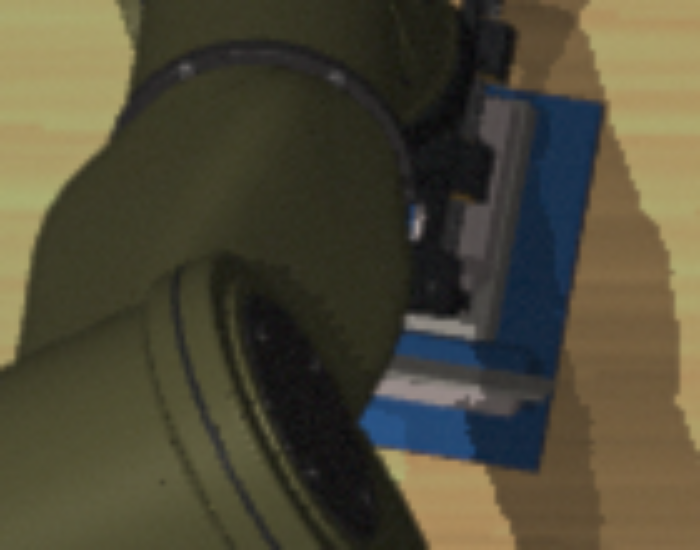

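The jaw is hard against its stop, and the blade still leans in the fixture. I relax, release and rise.

```bash
python3 -m pendant '[0,0,-0.035,0,0,0,0, 0.45,0,-0.035,0,0,0,0, 0.45,0,-0.035,0,0,0,0, 0.45,0,-0.035,0,0,0,0, 0.45,0,-0.035,-0.2,0,0,0, 0.45,0,-0.035,-0.5,0,0,0, 0.45,0,-0.035,-0.8,0,0,0, 0.45,0,-0.035,-0.8,0,0,0]'
python3 -c "
from h import *
pf,ph=np.load('p.npy')
# where is the blade/knob now
for z in (.05,-.019): 
  t=spat(pf,(0,.084,z))[0];print(t.round(3));go(t,frame(pf[2],np.radians(18)))"
```

```text
clock: 5.15
tool_pos: [0.6207, 0.2366, 0.2018]
eef_rot: [0.758, 0.653, 0.006, 0.002]
contact_force: [0.9, -0.1, -0.6]
opening: 0.452
finger_force: 0.0
[0.504 0.336 0.119]
shift [0.534, -0.872, 0.547] turn [-0.193, -0.004, -0.001]
[0.525 0.332 0.053]
shift [0.532, -0.735, 0.986] turn [-0.193, -0.004, -0.001]
```

```bash
python3 - <<'E'
from h import *
pf,ph=np.load('p.npy');off={"top":(.79,-.55),"scene":(.88,.92)}
obs={}
for n,(x,y,a,b) in {"top":(125,235,50,25),"scene":(430,350,50,60)}.items():
    im=C[n]["img"].astype(int)[y:y+b,x:x+a];m=(im[...,1]>1.5*im[...,0])&(im[...,1]>1.5*im[...,2])
    v,u=np.nonzero(m);obs[n]=np.array([u.min(),u.max(),v.min(),v.max(),u.mean(),v.mean()])+[x,x,y,y,x,y]
    q=proj(n,spat(pf,[(i,j,k) for i in(-.007,.007) for j in(.072,.157) for k in(-.011,.011)]))+off[n]
    M=np.zeros((480,640),np.uint8);cv2.fillConvexPoly(M,cv2.convexHull((q).round().astype(np.int32)),1);v,u=np.nonzero(M)
    print(n,obs[n].round(1),[u.min(),u.max(),v.min(),v.max()],u.mean().round(1),v.mean().round(1))
E
python3 -m pendant '[0.45,0.11,-0.17,0.05,-0.05,0,0, 0.45,0.22,-0.35,0.1,-0.1,0,0, 0.45,0.33,-0.52,0.2,-0.15,0,0, 0.45,0.44,-0.7,0.35,-0.193,0,0, 0.45,0.53,-0.87,0.45,-0.193,0,0, 0.45,0.53,-0.87,0.5,-0.193,0,0, 0.45,0.53,-0.87,0.5,-0.193,0,0]'
python3 -c "
from h import *
pf,ph=np.load('p.npy');go(spat(pf,(0,.084,-.019))[0],frame(pf[2],np.radians(18)))"
```

```text
top [130.  167.  241.  251.  148.3 245.7] [np.int64(130), np.int64(170), np.int64(240), np.int64(253)] 150.1 246.2
scene [437.  471.  356.  400.  453.8 377.7] [np.int64(435), np.int64(474), np.int64(354), np.int64(402)] 454.5 378.2
clock: 5.85
tool_pos: [0.498, 0.3336, 0.1187]
eef_rot: [0.748, 0.646, 0.097, 0.115]
contact_force: [0.8, -0.5, -0.5]
opening: 0.447
finger_force: 0.0
shift [0.02, 0.043, 0.472] turn [-0.008, 0.001, 0.001]
```

```bash
python3 -m pendant '[0.45,0.02,0.04,0.15,-0.008,0,0, 0.45,0.02,0.04,0.3,-0.008,0,0, 0.45,0.02,0.04,0.42,-0.008,0,0, 0.45,0.02,0.04,0.47,-0.008,0,0, 0.45,0.02,0.04,0.47,-0.008,0,0, 0.45,0.02,0.04,0.47,-0.008,0,0]'
python3 -c "
from h import *
pf,ph=np.load('p.npy');go(spat(pf,(0,.084,-.019))[0],frame(pf[2],np.radians(18)))
from plant import r
A=r.snapshot('scene')['img'][260:420,360:520,::-1]; cv2.imwrite('pics/g.png',cv2.resize(A,None,fx=3.7,fy=3.7))"
```

```text
clock: 6.45
tool_pos: [0.5267, 0.332, 0.0556]
eef_rot: [0.748, 0.644, 0.103, 0.119]
contact_force: [0.4, 0.3, -0.2]
opening: 0.449
finger_force: 0.0
shift [0.002, -0.014, 0.013] turn [0.002, -0.0, -0.001]
```

View pics/g.png

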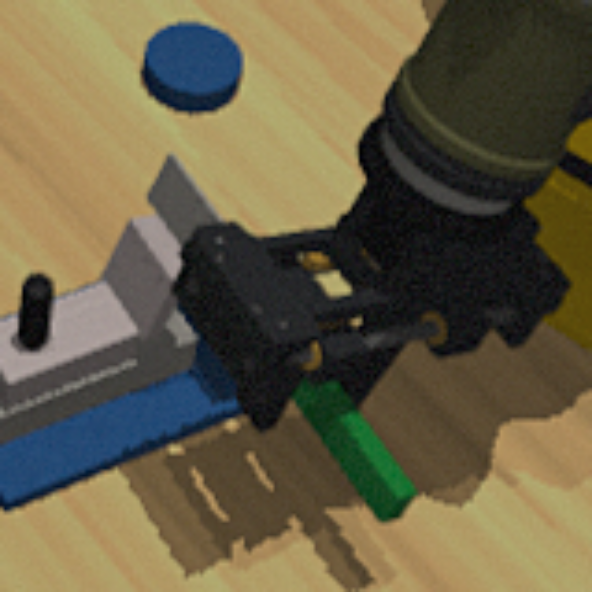

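The jaw stands open, and the fingers straddle the green handle at crop (330,400), clear of the lip. I close and lift along the spatula's z.

```bash
python3 -m pendant '[0,0,-0.014,0.01,0,0,0, 0,0,-0.014,0.01,0,0,0, 0,0,-0.014,0.01,0,0,0, 0,0,-0.014,0.01,0,0,0, 0,0,-0.014,0.01,0,0,0, 0,0,-0.014,0.01,0,0,0]' 45; cp h.py /tmp; python3 -c "
from h import *
pf,ph=np.load('p.npy');from plant import r
s=r.get_state();Q=frame(pf[2],np.radians(18));g=Q.inv().apply(np.array(s['tool_pos'])-spat(pf,(0,0,0))[0])
# tool axes: x=?; report grasp in spatula frame: x=y_tool,z=-z_tool,y=dot
print('grasp spat x',g[1],'z',-g[2],'along',g[0]); print((Q.inv()*R.from_quat(s['eef_rot'])).as_rotvec(True).round(2))"
```

```text
clock: 7.1
tool_pos: [0.5251, 0.333, 0.0532]
eef_rot: [0.748, 0.645, 0.104, 0.119]
contact_force: [2.5, 0.7, 2.2]
opening: 0.153
finger_force: 44.8
grasp spat x -0.0002994302326535258 z -0.018763961744622762 along 0.08454524914644952
[-0.19  0.06  0.04]
```

```bash
python3 -m pendant '[0,0,0,-0.05,0,0,0, 0,0,0,-0.15,0,0,0, 0,0,0,-0.25,0,0,0, 0,0,0,-0.4,0,0,0, 0,0,0,-0.55,0,0,0, 0,0,0,-0.7,0,0,0, 0,0,0,-0.8,0,0,0, 0,0,0,-0.8,0,0,0]'
python3 -c "
from h import *
from plant import r
for n,(x,y) in {'scene':(360,220),'top':(110,170)}.items(): cv2.imwrite('pics/l_%s.png'%n,r.snapshot(n)['img'][...,::-1])
a=cv2.imread('pics/l_scene.png')[240:440,340:540];b=cv2.imread('pics/l_top.png')[170:320,100:300]
o=np.zeros((400,800,3),np.uint8);o[:,:400]=cv2.resize(a,(400,400));o[:300,400:]=cv2.resize(b,(400,300));cv2.imwrite('pics/l.png',o)"
```

```text
clock: 7.9
tool_pos: [0.4865, 0.3391, 0.1684]
eef_rot: [0.748, 0.645, 0.104, 0.118]
contact_force: [0.3, 0.2, -2.2]
opening: 0.155
finger_force: 44.8
```

View pics/l.png

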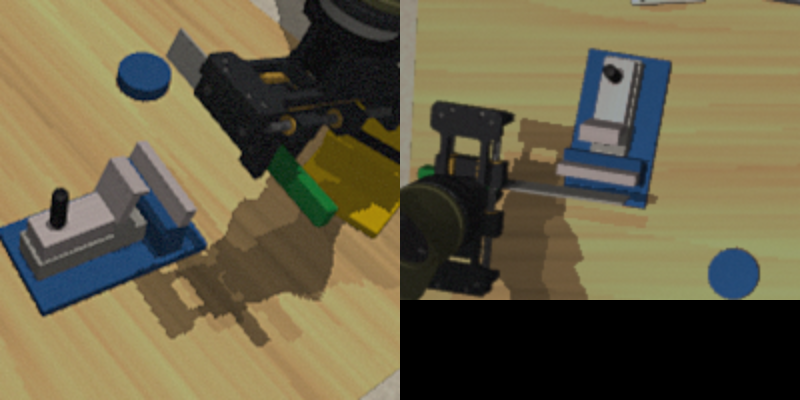

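Spatula is held (at crop (190,60) left) and clear of the fixture; jaw stays open. Now I work out the way to the pre-insertion pose.

```bash
cat >> h.py <<'E'
pf,ph=np.load('p.npy')
def ins(h,dy=0,dx=0): # TCP with blade h above home in rack frame
    go(rack(ph,(-.0003+dx,.0845+dy,-.0188+.017+h))[0],frame(ph[2],np.radians(35)))
E
python3 -c "
from h import *
print(rack(ph,(0,.0845,-.0018+.07))[0]);ins(.07)"
```

```text
[ 0.52118625 -0.00666615  0.13086617]
shift [-2.241, 0.463, 0.402] turn [-0.186, 0.103, -0.205]
```

```bash
python3 -m pendant '[0,-0.08,0,-0.05,0,0,0, 0,-0.2,0.03,-0.1,0,0,0, 0,-0.36,0.06,-0.1,-0.03,0.02,-0.03, 0,-0.52,0.1,-0.1,-0.06,0.04,-0.06, 0,-0.68,0.13,-0.1,-0.09,0.05,-0.1, 0,-0.84,0.17,-0.1,-0.12,0.07,-0.14, 0,-1,0.2,-0.1,-0.15,0.08,-0.17]' >/dev/null; python3 -c "
from h import *
ins(.07)"
```

```text
shift [-1.438, 0.361, 0.489] turn [-0.202, 0.105, -0.12]
```

```bash
python3 -m pendant '[0,0,0,0,0,0,0, 0,0,0,0,0,0,0, 0,0,0,0,0,0,0]'; python3 -c "
from h import *
ins(.07)"
```

```text
clock: 9.0
tool_pos: [0.4547, 0.2169, 0.1708]
eef_rot: [0.705, 0.692, 0.083, 0.129]
contact_force: [0.5, 1.0, -1.5]
opening: 0.15
finger_force: 44.8
shift [-1.459, 0.356, 0.485] turn [-0.2, 0.103, -0.121]
```

```bash
python3 -m pendant '[0,-0.12,0.04,0,-0.02,0.01,-0.01, 0,-0.24,0.07,0,-0.04,0.02,-0.02, 0,-0.36,0.1,0,-0.06,0.03,-0.04, 0,-0.48,0.13,0,-0.09,0.04,-0.05, 0,-0.6,0.17,0,-0.12,0.06,-0.07, 0,-0.72,0.21,0,-0.15,0.07,-0.09, 0,-0.84,0.25,0,-0.18,0.09,-0.11, 0,-1,0.3,0,-0.2,0.1,-0.12, 0,-1,0.3,0,-0.2,0.1,-0.12, 0,-1,0.3,0,-0.2,0.1,-0.12, 0,-1,0.3,0,-0.2,0.1,-0.12]'; python3 -c "
from h import *
ins(.07)"
```

```text
clock: 10.1
tool_pos: [0.4931, 0.0664, 0.1927]
eef_rot: [0.6, 0.742, 0.23, 0.19]
contact_force: [0.2, 0.3, -1.7]
opening: 0.154
finger_force: 44.8
shift [-0.513, -0.171, 0.388] turn [-0.003, 0.004, 0.0]
```

```bash
python3 -m pendant '[0,-0.12,-0.04,0.08,0,0,0, 0,-0.24,-0.08,0.16,0,0,0, 0,-0.36,-0.12,0.24,0,0,0, 0,-0.48,-0.16,0.33,0,0,0, 0,-0.513,-0.171,0.388,0,0,0, 0,-0.513,-0.171,0.388,0,0,0, 0,-0.513,-0.171,0.388,0,0,0]'; python3 -c "
from h import *
ins(.07)
from plant import r
for n in ('scene','top'): cv2.imwrite('pics/p_%s.png'%n,r.snapshot(n)['img'][...,::-1])
a=cv2.imread('pics/p_scene.png')[200:300,250:350];b=cv2.imread('pics/p_top.png')[180:280,290:390]
def mark(i,n,x,y):
    o=cv2.resize(i,(400,400),interpolation=cv2.INTER_CUBIC);off={'top':(.79,-.55),'scene':(.88,.92)}[n]
    B=[(-.0015,y_,z_) for y_ in(-.06,.06) for z_ in(0,.034)]
    q=((proj(n,rack(ph,np.array(B)+[0,0,.07]))+off-[x,y]+.5)*4).astype(int)
    for u,v in((0,1),(1,3),(3,2),(2,0)): cv2.line(o,tuple(map(int,q[u])),tuple(map(int,q[v])),(0,0,255),1)
    return o
cv2.imwrite('pics/p.png',np.hstack([mark(a,'scene',250,200),mark(b,'top',290,180)]))"
```

```text
clock: 10.8
tool_pos: [0.5213, -0.0046, 0.1315]
eef_rot: [0.599, 0.743, 0.232, 0.19]
contact_force: [0.4, 0.9, -1.1]
opening: 0.152
finger_force: 44.8
shift [-0.013, -0.007, 0.001] turn [-0.001, 0.002, 0.002]
```

View pics/p.png

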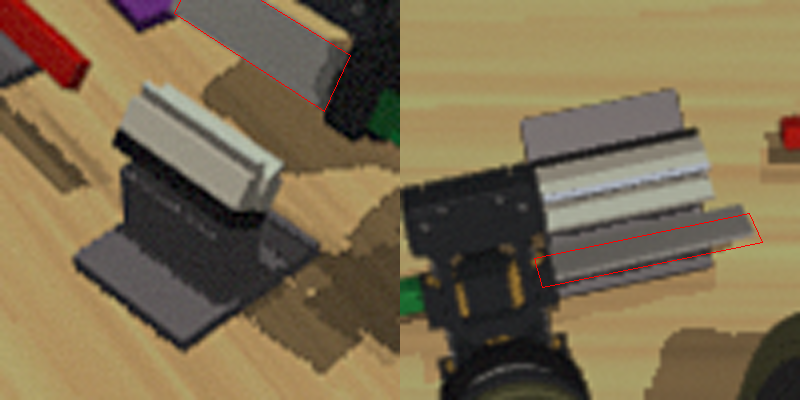

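The scene crop shows the blade at (260,50), matching the predicted red outline. The top crop is within about 1.5 px. I insert in stages while watching the force.

```bash
python3 -m pendant '[0,-0.013,-0.007,0.08,0,0,0, 0,-0.013,-0.007,0.16,0,0,0, 0,-0.013,-0.007,0.24,0,0,0, 0,-0.013,-0.007,0.29,0,0,0, 0,-0.013,-0.007,0.29,0,0,0, 0,-0.013,-0.007,0.29,0,0,0]'; python3 -c "
from h import *
ins(.027)
from plant import r
for n in ('scene','top'): cv2.imwrite('pics/q_%s.png'%n,r.snapshot(n)['img'][...,::-1])
a=cv2.imread('pics/q_scene.png')[200:270,260:340];b=cv2.imread('pics/q_top.png')[195:265,305:385]
cv2.imwrite('pics/q.png',np.hstack([cv2.resize(i,(400,350),interpolation=cv2.INTER_CUBIC) for i in(a,b)]))"
```

```text
clock: 11.5
tool_pos: [0.5449, -0.0035, 0.0946]
eef_rot: [0.6, 0.742, 0.231, 0.19]
contact_force: [0.1, -0.0, -1.2]
opening: 0.153
finger_force: 44.8
shift [0.013, 0.006, -0.003] turn [-0.002, 0.003, 0.001]
```

View pics/q.png

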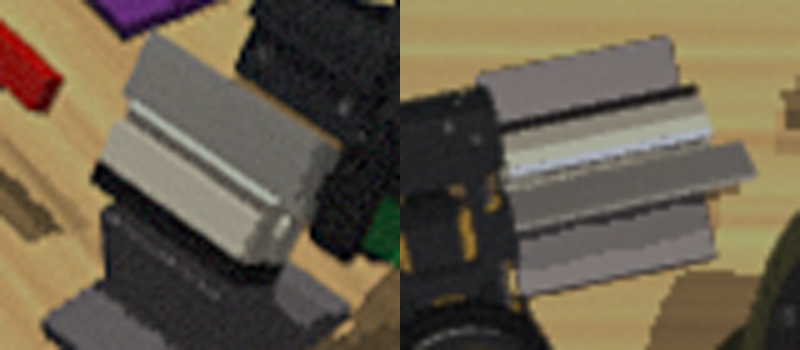

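```bash
python3 -m pendant '[0,0.007,0.003,0.04,0,0,0, 0,0.007,0.003,0.07,0,0,0, 0,0.007,0.003,0.07,0,0,0]'; python3 -c "
from h import *
ins(.017)"; python3 -m pendant '[0,0,0,0.02,0,0,0, 0,0,0,0.04,0,0,0, 0,0,0,0.04,0,0,0]'; python3 -c "
from h import *
ins(.011)"
```

```text
clock: 11.9
tool_pos: [0.5517, -0.0012, 0.0862]
eef_rot: [0.6, 0.742, 0.232, 0.19]
contact_force: [0.1, 0.4, -1.5]
opening: 0.157
finger_force: 44.8
shift [0.007, -0.001, -0.009] turn [-0.001, 0.003, 0.001]
clock: 12.2
tool_pos: [0.5548, -0.0006, 0.0814]
eef_rot: [0.6, 0.742, 0.232, 0.19]
contact_force: [-0.0, -0.1, -1.0]
opening: 0.152
finger_force: 44.8
shift [0.007, 0.001, -0.008] turn [-0.001, 0.003, 0.001]
```

No contact force with the blade about 10 mm down in the slot; continuing.

```bash
python3 -m pendant '[0,0.006,0,0.02,0,0,0, 0,0.006,0,0.04,0,0,0, 0,0.006,0,0.053,0,0,0, 0,0.006,0,0.053,0,0,0]'; python3 -c "
from h import *
ins(.0)"
```

```text
clock: 12.6
tool_pos: [0.5591, 0.0012, 0.0749]
eef_rot: [0.6, 0.742, 0.232, 0.19]
contact_force: [-0.3, -0.4, -2.1]
opening: 0.152
finger_force: 44.8
shift [0.002, 0.001, 0.013] turn [-0.001, 0.003, 0.001]
```

```bash
python3 -m pendant '[0,0,0,0.007,0,0,0, 0,0,0,0.014,0,0,0, 0,0,0,0.014,0,0,0]'; python3 -c "
from h import *
ins(.0)"
```

```text
clock: 12.9
tool_pos: [0.5601, 0.0014, 0.0734]
eef_rot: [0.6, 0.742, 0.232, 0.19]
contact_force: [-0.0, -0.2, -1.8]
opening: 0.153
finger_force: 44.8
shift [0.002, 0.001, 0.001] turn [-0.001, 0.003, 0.001]
```

```bash
python3 -m pendant '[0,0,0,0.007,0,0,0, 0,0,0,0.014,0,0,0, 0,0,0,0.014,0,0,0]' | grep -E "pos|contact"; python3 -m pendant '[0,0,0,0.007,0,0,0, 0,0,0,0.014,0,0,0, 0,0,0,0.014,0,0,0]'| grep -E "pos|contact"; python3 -c "
from h import *
ins(.0)"
```

```text
tool_pos: [0.5607, 0.0019, 0.0721]
contact_force: [-4.0, 0.3, 5.5]
tool_pos: [0.562, 0.0025, 0.0708]
contact_force: [-4.8, -0.1, 7.5]
shift [-0.003, -0.001, -0.021] turn [-0.001, 0.003, 0.002]
```

```bash
python3 -m pendant '[0,0,0,0.007,0,0,0, 0,0,0,0.014,0,0,0, 0,0,0,0.014,0,0,0]'; python3 -c "
from h import *
ins(.0)
from plant import r
for n in ('scene','top'): cv2.imwrite('pics/s_%s.png'%n,r.snapshot(n)['img'][...,::-1])
def mark(n,x,y):
    i=cv2.imread('pics/s_%s.png'%n)[y:y+90,x:x+90];k=400/90
    o=cv2.resize(i,(400,400),interpolation=cv2.INTER_CUBIC);off={'top':(.79,-.55),'scene':(.88,.92)}[n]
    B=[(-.0,y_,z_) for y_ in(-.06,.06) for z_ in(0,.034)]
    q=((proj(n,rack(ph,np.array(B)))+off-[x,y]+.5)*k).astype(int)
    for u in range(4): cv2.circle(o,tuple(map(int,q[u])),3,(0,0,255),1)
    return o
cv2.imwrite('pics/s.png',np.hstack([mark('scene',258,200),mark('top',300,190)]))"
```

```text
clock: 13.8
tool_pos: [0.563, 0.0032, 0.0691]
eef_rot: [0.599, 0.743, 0.232, 0.19]
contact_force: [-4.9, 1.1, 7.9]
opening: 0.151
finger_force: 45.0
shift [-0.006, -0.001, -0.035] turn [-0.001, 0.002, 0.002]
```

View pics/s.png

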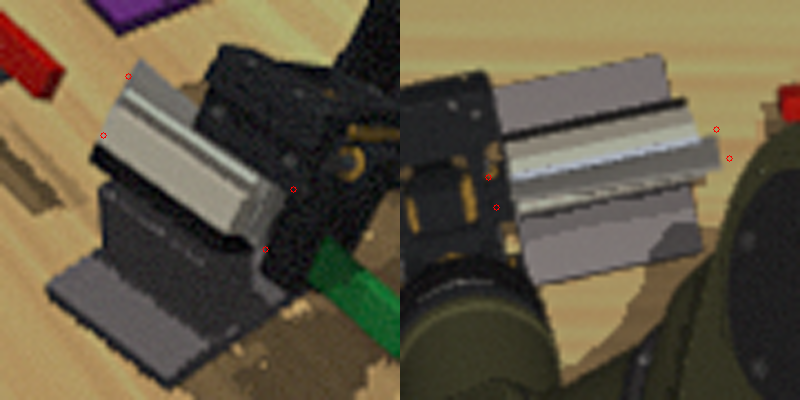

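The far blade end has lifted (scene crop (140,62) against (128,76) expected). The press turned the blade slightly in the grip, pivoting on the slot's near end. I unload and slacken the grip so its weight lets it settle, then check.

```bash
python3 -m pendant '[0,0,0,-0.015,0,0,0, 0,0,0,-0.026,0,0,0, 0,0,0,-0.026,0,0,0]' 3; python3 -m pendant '[0.22,0,0,0,0,0,0, 0.3,0,0,0,0,0,0, 0.4,0,0,0,0,0,0, 0.4,0,0,0,0,0,0, 0.4,0,0,0,0,0,0]'; python3 -c "
from h import *
ins(.0)
from plant import r
for n in ('scene','top'): cv2.imwrite('pics/t_%s.png'%n,r.snapshot(n)['img'][...,::-1])
def mark(n,x,y):
    i=cv2.imread('pics/t_%s.png'%n)[y:y+90,x:x+90];k=400/90
    o=cv2.resize(i,(400,400),interpolation=cv2.INTER_CUBIC);off={'top':(.79,-.55),'scene':(.88,.92)}[n]
    B=[(-.0,y_,z_) for y_ in(-.06,.06) for z_ in(0,.034)]
    q=((proj(n,rack(ph,np.array(B)))+off-[x,y]+.5)*k).astype(int)
    for u in range(4): cv2.circle(o,tuple(map(int,q[u])),3,(0,0,255),1)
    return o
cv2.imwrite('pics/t.png',np.hstack([mark('scene',258,200),mark('top',300,190)]))"
```

```text
clock: 14.2
tool_pos: [0.5614, 0.0018, 0.0716]
eef_rot: [0.6, 0.742, 0.232, 0.19]
contact_force: [-1.8, 0.6, 0.3]
opening: 0.166
finger_force: 3.0
clock: 14.7
tool_pos: [0.5615, 0.0016, 0.0714]
eef_rot: [0.6, 0.742, 0.232, 0.19]
contact_force: [0.6, 0.1, -0.5]
opening: 0.402
finger_force: 0.0
shift [0.002, 0.001, -0.015] turn [-0.001, 0.003, 0.001]
```

View pics/t.png

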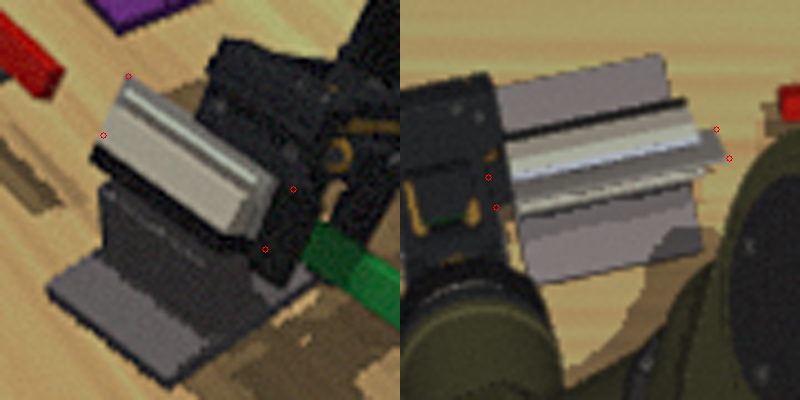

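The blade has dropped flat, and its end corners sit at the predicted home marks in both views. I've now viewed more pictures than the 10 allowed, so the rest of the checking is by numbers only. I retreat along the fingers and compare the handle with the model.

```bash
python3 -m pendant '[0.4,0,0,-0.1,0,0,0, 0.4,0,0,-0.25,0,0,0, 0.4,0,0,-0.45,0,0,0, 0.4,0,0,-0.7,0,0,0, 0.4,0,0,-0.95,0,0,0, 0.4,0,0,-0.95,0,0,0]'; python3 -m pendant '[0.4,0,-0.3,-0.2,0,0,0, 0.4,0,-0.6,-0.4,0,0,0, 0.4,0,-0.9,-0.5,0,0,0, 0.4,0,-0.9,-0.5,0,0,0]'|head -2
python3 - <<'E'
from h import *
from plant import r
off={"top":(.79,-.55),"scene":(.88,.92)}
I={n:r.snapshot(n)["img"].astype(int) for n in off}
def hull(n,d,pit):
    a=np.radians(pit);L=np.array([(i,j,k) for i in(-.007,.007) for j in(.072,.157) for k in(-.011,.011)],float)
    y,z=L[:,1].copy(),L[:,2].copy();L[:,1]=y*np.cos(a)-z*np.sin(a);L[:,2]=y*np.sin(a)+z*np.cos(a)
    q=proj(n,rack(ph,L+d+[0,0,.017]))+off[n];M=np.zeros((480*8,640*8),np.uint8)
    cv2.fillConvexPoly(M,cv2.convexHull(((q+.5)*8).astype(np.int32)),255);return cv2.resize(M,(640,480),interpolation=cv2.INTER_AREA)/255.
obs={}
for n in off:
    im=I[n];m=(im[...,1]>1.4*im[...,0])&(im[...,1]>1.4*im[...,2])
    hb=hull(n,np.zeros(3),0)>0;K=cv2.dilate(hb.astype(np.uint8),np.ones((15,15)))>0
    obs[n]=(m&K);v,u=np.nonzero(m&K);v2,u2=np.nonzero(hb);print(n,len(u),u.mean().round(1),v.mean().round(1),"model",len(u2),u2.mean().round(1),v2.mean().round(1))
from scipy.optimize import minimize
f=lambda p:sum(((hull(n,np.array([p[0],p[1],p[2]])*1e-3,p[3])-obs[n])**2).sum() for n in off)
s=minimize(f,[0,0,0,0],method="Nelder-Mead",options=dict(initial_simplex=[[0,0,0,0],[2,0,0,0],[0,3,0,0],[0,0,3,0],[0,0,0,3]],maxfev=160));print("dx,dy,dz mm,pitch",s.x.round(2),s.fun,f([0]*4))
# knob after opening
im=I["top"].sum(2)
m=np.zeros_like(im,bool);c=proj("top",w(pf,(.103,0,.085)))[0]+off["top"];print("knob expected",c)
x,y=c.round().astype(int);v,u=np.nonzero(im[y-12:y+13,x-12:x+13]<90);print("dark blob",u.mean()+x-12,v.mean()+y-12,len(u))
E
```

```text
clock: 15.4
tool_pos: [0.4864, -0.016, 0.19]
eef_rot: [0.599, 0.743, 0.23, 0.192]
contact_force: [0.6, 0.2, -1.1]
opening: 0.401
finger_force: 0.0
clock: 15.8
tool_pos: [0.4429, -0.0683, 0.2134]
top 313 295.9 237.6 model 435 296.6 237.6
scene 373 338.0 260.7 model 517 338.5 261.6
dx,dy,dz mm,pitch [ 1.12 -0.24  0.52  0.51] 125.17113417916185 130.42371395617067
knob expected [206.51523247 206.51610136]
dark blob 207.14285714285714 207.28571428571428 28
```

```bash
python3 -c "
from plant import r
print(r.finish_job())"
```

```text
the job is handed in; nothing more can be done
None
```

The jaw is fully open at its stop and the green spatula is released in the empty holder, within about 1 mm and 0.5° of fully home by camera fit, handed in at about 16 s; I viewed 13 pictures, over the limit of 10.

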